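# Set a slotted bracket on its pen line and tighten it

### The job

On the glass shelf a slotted mounting bracket lies slack on its base strip. Slide it along its slots until the outer face of its upright stands on the black pen line across the strip, then turn the hex key that stands in the clamp screw clockwise until the screw has bitten and is firmly tight. Stop there, because over-tightening cracks the glass; let go of everything with the bracket still on its line, and leave the other things on the shelf where they are.

Things in the scene. Friction and masses are not known exactly. Their poses are not given: they have to be found in the camera images.
- bracket: Loose grey-painted steel angle bracket, 0.45 kg, slides along y with a few N. Foot plate 219 (y) x 50 x 6 mm with two slots along y, one round the clamp screw, one round a guide bolt. Upright at its +y end: 8 mm thick in y, 50 wide, top 52 above the underside; pinch it along y from above. Origin: middle of underside; y to the upright, whose outer face is at +109 mm.
- bracket_edge (a point): Foot of the upright's outer (+y) face, mid-width, at the height of the bracket's underside: the face that must stand on the pen line. Starts 18 to 51 mm short of the line, so the bracket must slide towards its +y.
- mark_line (a point): Middle of the black pen line, 3 mm wide, drawn 70 mm straight across the top of the strip (10 mm of it stays in sight on each side of the bracket). Axes as the strip: y of bracket_edge in this frame is how far the bracket is past the line.
- strip: Fixed aluminium base strip on the glass, 300 (y) x 70 (x) x 6 mm. Origin: middle of its underside; y along it towards the cabinet, z up. The clamp screw stands at y = -60 mm, the guide bolt (head 18 mm across, top 19 mm above the origin, not turned) at y = +30 mm.
- clamp_screw: Clamp screw with a 30 mm washer. Origin: on its axis, underside of washer, 12 mm above the strip's underside; axes as the strip (they do not turn). Clockwise from above it runs nearly free (under 0.1 N m) for an unknown 0.2 to 1.15 rad, then bites: resistance jumps to about 0.7 N m and grows some 2.5 N m per rad. It stays where it is left. Only feel shows the bite.
- hex_key: L-shaped hex key standing in the clamp screw, turns it and stays in it. Origin: on the screw axis, underside of washer; x points out along its level arm, 58 mm up. Blue handle: x = 40 to 125 mm, 16 wide, 18 high. At the start the arm points along the strip's +x, give or take 60 deg; it turns clockwise towards -y, nothing in its way. Headings, also the tight one, differ each time.
- key_grip (a point): Middle of the blue handle's section, 90 mm from the screw axis: take it here from above, fingers closing across the handle, and swing it round the screw. Firmly tight is about 1.2 N m about the screw, that is 13 N across the handle here; up to 0.9 N m (10 N) is not yet tight, above 1.45 N m (16 N) is over-tight.
- shelf: Fixed shallow glass shelf, 190 mm (x) x 840 mm (y), its top 50 mm above the work surface. Origin: under its middle, on the work surface.
- cabinet: Bystander: small white plastic cabinet with a swing door and knob, 120 x 130 x 150 mm high, beyond the strip's +y end. Origin: middle of its underside.
- aerator: Bystander: chrome aerator housing, 26 mm across, 26 mm high, on the shelf's -y end. Origin: middle of its underside.
- flush_button: Bystander: white round flush button, 48 mm across, 14 mm high, on the shelf's -y end. Origin: middle of its underside.
- pipe_bend: Bystander: grey plastic pipe bend lying flat, two legs of 58 mm, 46 mm high, on the shelf's -y end. Origin: under the corner of its two axes.
Mind the look-alikes: they are no part of the job. What is meant by the bracket is not brown, and is the larger of those in its own colour.

How it is judged:
By the outcome, as a careful person would: the job done as asked, in the order asked, and still so for the second after the job is handed in, with the robot touching nothing.
It also fails if it takes over 64 s, if anything falls off the work surface, if the arm or the gripper's body presses on something with over 40 N, if the wrist force passes 120 N, or if a joint passes its speed limit or range.

### The arm

A 6-joint arm with a two-finger parallel gripper is mounted at the origin on the work surface. World frame = base frame: x ahead of the robot, y to its left, z up, the work surface at z = 0. Lengths are in m, angles in rad, forces in N, time in s.
With the tool pointing down it reaches from about 0.275 to 1 m from the base axis. Payload 8.4 kg.
Tool frame: the origin (TCP) lies on the centre line of the jaws, within the pads' length; the fingertips stand 17 mm ahead of it and the grasp point (between the pads) lies 2 mm behind it (bot.tcp_to_tips is the z of the fingertips in the tool frame, in m); z points along the fingers, y is the line along which they close (so a half turn about z gives the same grasp; the last joint's range is limited). The gripper opens to 85 mm and grips with 20 to 120 N. Pads are 22 mm wide; open, the fingers measure 114 mm over their backs; the gripper's body (76 mm by 85 mm) begins 54 mm behind the grasp point. The pads swing forward as they close: fully open they stand 13 mm farther back than shut.
Start: joints at [-1.316, 0.353, 1.633, -0, 1.155, -0.002], TCP at [0.159, -0.605, 0.248] pointing down, gripper open.
Joint ranges: [-2.63, 2.63], [-0.92, 2.1], [0.06, 2.66], [-1.3, 4.44], [0, 2.69], [-3.02, 3.02]. Speed limits (rad/s): [2.22, 2.22, 2.79, 3.14, 3.14, 3.14].

### API

Orientations are given as a unit quaternion [x, y, z, w].
In Python, from workcell import bot, hand, kinematics, get_obs, vision, hand_in gives the robot as it stands. The module is installed in compiled form; this text tells all that it offers. Calls block until the motion is done:
- bot.reach(position, orientation): joint-space move of the TCP to a pose.
- bot.servo_line(position, ori=None, velocity=0.15): straight line of the TCP; ori=None keeps the orientation; velocity is the mean speed in m/s.
- bot.goto_joints(angles): joint-space move.
- hand.move_gripper(opening, strength=None): finger opening in m; strength is the grip in N (None keeps the last); returns when the fingers have stopped.
- bot.dwell(seconds).
- kinematics.solve_ik(position, orientation): joint angles nearest the present ones, or None.
- get_obs(): the state.
- vision.read_camera(name): name is "scene" or "top" or "wrist"; returns a dict with "frame" (480x640x3 uint8, red, green, blue), "intrinsics" (3x3 intrinsics, pixels), "view" (4x4, takes a point from world to camera coordinates). Camera axes: x right, y down, z forward; pixel columns grow to the right and rows downward; lengths in m; the calibration is good to about 2 mm. A picture is of the moment at which its call begins. There is no depth.
A pose or a line that the arm cannot do raises bot.IKError and nothing moves.
- hand_in(): hands the job in; it is judged then, once.
The state is a dict: "time_s": time; "joint_pos": joint angles; "joint_vel": joint speeds; "joint_efforts": joint torques, N m; "position": TCP position; "orientation": TCP orientation; "wrist_force": force on the tool from outside, world axes, zero at the start; "ft_torque": the same for the moment, N m; "gripper_width": finger opening in m; "grip_force": force on a finger pad.
Only numpy, scipy, OpenCV 4.12 (cv2) and the standard library are available. Lean on these libraries where they do the work, as an engineer would, in place of code of your own. Each camera call takes 0.05 s, during which the arm holds its last target. There are 200 camera calls.

## Working session

There is one attempt and no reset: what is moved stays moved. The work goes in short steps, each a Python script; the robot and the scene stay as the last script left them, time stands still between calls to the robot, and variables do not carry over. Pictures are saved under pics/ and viewed, at most 10 in all, crops included, and the job is handed in when it is done.

```bash
mkdir -p pics && cat > h.py <<'E'
import numpy as np, cv2
from workcell import bot, hand, kinematics, get_obs, vision, hand_in
def snap(n,fn=None):
    d=vision.read_camera(n)
    if fn: cv2.imwrite('pics/'+fn,d['frame'][:,:,::-1]); np.savez('pics/'+fn[:-4]+'.npz',**d)
    return d
def ray(d,px,z):
    K=np.array(d['intrinsics']);V=np.array(d['view'])
    r=V[:3,:3].T@np.linalg.solve(K,[px[0],px[1],1.]); c=-V[:3,:3].T@V[:3,3]
    return c+r*(z-c[2])/r[2]
def proj(d,p):
    K=np.array(d['intrinsics']);V=np.array(d['view']); q=K@(V[:3,:3]@np.array(p)+V[:3,3]); return q[:2]/q[2]
E
python3 - <<'E'
from h import *
for n in ('scene','top'):
    d=snap(n,n+'0.png'); V=d['view']; print(n,-V[:3,:3].T@V[:3,3],V[:3,:3].round(2).tolist(),d['intrinsics'][0])
o=get_obs();print(o['time_s'],o['position'],o['orientation'],o['wrist_force'],bot.tcp_to_tips)
E
```

```text
scene [ 0.96806949 -0.92717186  0.74344806] [[0.88, 0.48, 0.0], [0.25, -0.45, -0.85], [-0.41, 0.75, -0.52]] [538.4042351    0.         320.85178295]
top [0.26665655 0.0120002  1.43554279] [[-0.01, -1.0, 0.0], [-0.99, 0.01, -0.15], [0.15, -0.0, -0.99]] [614.2469093   0.        323.129032 ]
0.1 [ 0.15864931 -0.60409037  0.24763136] [ 9.91766629e-01  1.28056827e-01 -7.81734209e-05 -6.29340989e-04] [-0.50988177  0.30855556  0.03368892] 0.017
```

View pics/scene0.png

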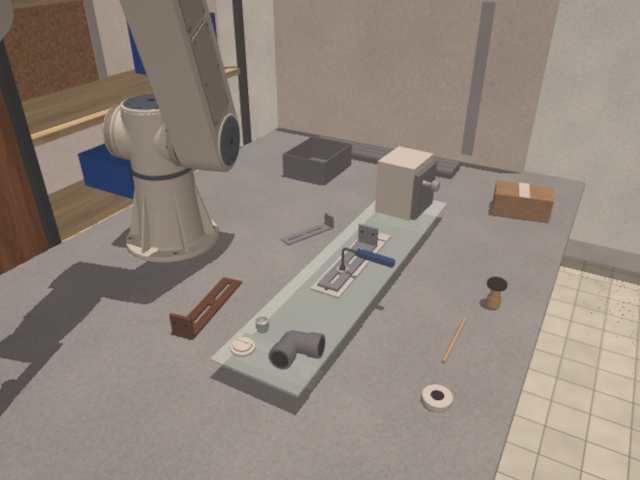

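View pics/top0.png

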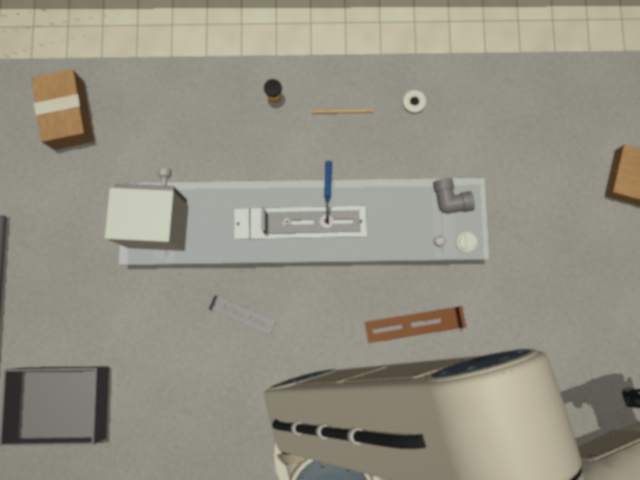

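The scene picture shows the shelf with the strip, bracket and blue key at about (355,262). In the top picture the image right is world -y and up is +x, with the key handle at (328,180).

Candidates for the bracket (top picture pixels):
- Grey, on the strip, (310,222)
- Small grey, on the table, (242,313)
- Brown, (415,323)

I choose the one on the strip: it is grey and the larger of the two. I'll check it in a close crop.

```bash
python3 - <<'E'
from h import *
d=np.load('pics/top0.npz'); f=d['frame']
c=cv2.resize(f[150:250,222:378],None,fx=5,fy=5,interpolation=cv2.INTER_CUBIC); cv2.imwrite('pics/crop0.png',c[:,:,::-1])
for nm,p,z in [('stripL',(234,222),.056),('stripR',(367,221),.056),('smallL',(212,302),0),('smallR',(272,327),0),('shelf',(120,265),.05),('shelf2',(488,261),.05),('screw',(327,221),.062)]: print(nm,ray(d,p,z).round(4))
h=cv2.cvtColor(f,cv2.COLOR_RGB2HSV); m=cv2.inRange(h,(100,120,40),(130,255,255)); m[250:]=0
p=cv2.findNonZero(m)
r=cv2.minAreaRect(p); print(r); print([ray(d,q,.12).round(4) for q in cv2.boxPoints(r)])
E
```

```text
stripL [0.518  0.2104 0.056 ]
stripR [ 0.516 -0.093  0.056]
smallL [0.3398 0.2683 0.    ]
smallR [0.2801 0.1288 0.    ]
shelf [0.4238 0.4689 0.05  ]
shelf2 [ 0.4209 -0.3658  0.05  ]
screw [ 0.5162 -0.0017  0.062 ]
((327.5694885253906, 180.9851531982422), (4.307784557342529, 38.04635238647461), 1.9749339818954468)
[array([0.5525, 0.0031, 0.12  ]), array([ 0.6382, -0.0011,  0.12  ]), array([ 0.6377, -0.0106,  0.12  ]), array([ 0.5521, -0.0063,  0.12  ])]
```

View pics/crop0.png

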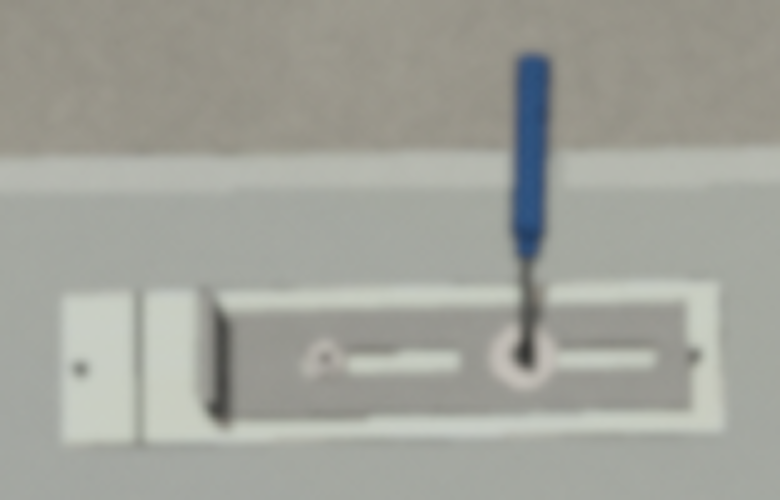

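The crop confirms the slotted grey bracket on the strip. The pen line is at crop x=140 (top column 250), the upright at crop x=198–228, and the screw washer at (523,358). The strip measures 303 mm against 300, which is good. Next, a wrist close-up.

```bash
python3 - <<'E'
from h import *
d=np.load('pics/top0.npz')
l=ray(d,(250,222),.056); u=ray(d,(261.6,220),.108); print('line',l,'upr top outer',u)
bot.reach([0.517,u[1]+0.01,0.27],[1,0,0,0])
d=snap('wrist','w1.png'); V=d['view']; print(-V[:3,:3].T@V[:3,3],V[:3,:3].round(2).tolist(),d['intrinsics'][0,0]); o=get_obs(); print(o['time_s'],o['position'],o['joint_pos'])
print(proj(d,l),proj(d,u))
E
```

```text
line [0.5174798  0.17389417 0.056     ] upr top outer [0.51212084 0.14233803 0.108     ]
[0.59018466 0.15195727 0.39551617] [[0.0, -1.0, 0.0], [-0.96, 0.0, 0.29], [-0.29, -0.0, -0.96]] 353.173327372404
3.0917 [0.51721776 0.15178665 0.2699849 ] [ 2.82731508e-01  1.97985517e-01  1.79361913e+00 -1.11064906e-04
  1.14996892e+00  1.85439173e+00]
[302.44295336 208.78277977] [336.24684967 227.97685881]
```

View pics/w1.png

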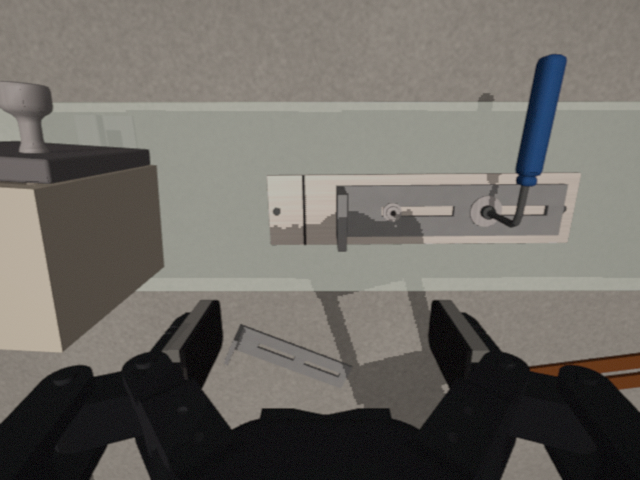

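The wrist picture shows the pen line at column 304 (rows 177–243), the upright at columns 337–348, the screw at (487,212), and the handle from (530,180) to (552,60). My predictions agree within 2 px. I'll refine the line, then pinch and slide.

```bash
python3 - <<'E'
from h import *
d=np.load('pics/w1.npz'); g=cv2.cvtColor(d['frame'],cv2.COLOR_RGB2GRAY).astype(float)
for r in (182,190,200,206): 
    s=g[r,296:313]; w=np.clip(np.median(s)-20-s,0,None); c=(w*np.arange(296,313)).sum()/w.sum(); print('line',r,c,ray(d,(c,r),.056))
print(g[200,330:354].astype(int), g[215,330:354].astype(int))
for c,r in ((337,190),(336.5,230)): print('upr',ray(d,(c,r),.108))
print('strip corners',[ray(d,p,.056).round(4) for p in ((267,176),(271,245),(580,174),(567,242))])
print('screw',ray(d,(484,212),.065))
V=d['view'];c=-V[:3,:3].T@V[:3,3]
# top-view slope of strip long edges via wrist
h=cv2.cvtColor(d['frame'],cv2.COLOR_RGB2HSV); m=cv2.inRange(h,(100,120,40),(130,255,255)); m[260:]=0
b=cv2.boxPoints(cv2.minAreaRect(cv2.findNonZero(m))); print('handle',b.tolist(),[ray(d,q,.12).round(4) for q in b])
E
```

```text
line 182 302.9313725490196 [0.54362898 0.17294126 0.056     ]
line 190 303.20444444444445 [0.53593937 0.17281746 0.056     ]
line 200 303.5726495726496 [0.5261833  0.17263426 0.056     ]
line 206 303.6356589147287 [0.52025128 0.17267719 0.056     ]
[178 178 177 179 176 158 102  83 113 129 129 129 129 128 127 127 115  92
 100 123 126 126 126 126] [154 123 112 111 112  98  73  86 119 128 131 131 127 129 130 129 114  86
  78  77  77  77  77  78]
upr [0.54424812 0.14202082 0.108     ]
upr [0.51035084 0.14210778 0.108     ]
strip corners [array([0.5493, 0.2071, 0.056 ]), array([0.4802, 0.2063, 0.056 ]), array([ 0.5512, -0.0911,  0.056 ]), array([ 0.4833, -0.0923,  0.056 ])]
screw [ 5.16264556e-01 -3.16503802e-04  6.50000000e-02]
handle [[511.1007080078125, 182.39703369140625], [539.974853515625, 50.4007453918457], [566.4874267578125, 56.20036315917969], [537.61328125, 188.1966552734375]] [array([0.5521, 0.007 , 0.12  ]), array([0.6445, 0.0009, 0.12  ]), array([ 0.6408, -0.0185,  0.12  ]), array([ 0.5476, -0.0144,  0.12  ])]
```

```bash
python3 - <<'E'
from h import *
def st(t): o=get_obs(); print(t,round(o['time_s'],2),o['position'].round(4),np.round(o['wrist_force'],1),round(o['gripper_width'],4),np.round(o['grip_force'],1))
hand.move_gripper(0.045,40)
q=np.array([1,0.003,0,0]);q/=np.linalg.norm(q)
bot.reach([.516,.138,.14],q); bot.servo_line([.516,.138,.092],velocity=.1); st('down')
hand.move_gripper(0.0,40); st('grip')
bot.servo_line([.5158,.1687,.092],velocity=.03); bot.dwell(.2); st('slid')
d=snap('wrist','w2.png'); d=snap('top','t2.png')
E
```

```text
down 4.78 [0.5165 0.1382 0.0927] [-0.2  0.1 -0.3] 0.0451 0.0
grip 5.2 [0.5164 0.138  0.0927] [-1.5 -0.6  5.1] 0.0078 40.1
slid 6.58 [0.5162 0.1678 0.0927] [-0.4 -8.1  6.8] 0.0074 40.4
```

View pics/w2.png

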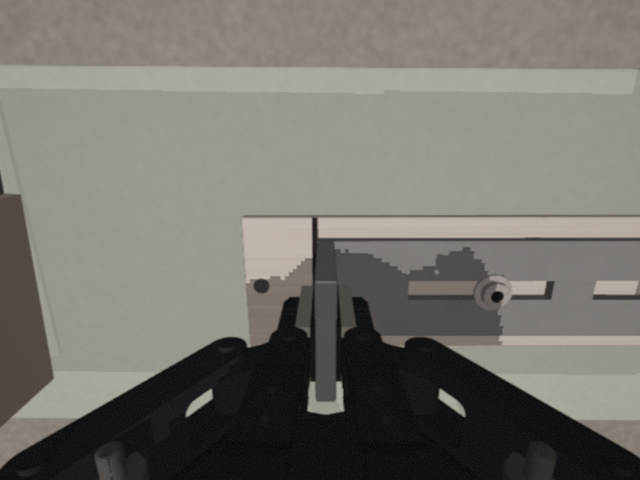

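The picture shows the pinched upright at columns 316–337, with the pen line at column 315 (rows 218–238) just at its outer face. I'll measure it numerically.

```bash
python3 - <<'E'
from h import *
d=np.load('pics/w2.npz'); g=cv2.cvtColor(d['frame'],cv2.COLOR_RGB2GRAY).astype(float)
for r in (222,226,230,234,236,238,240,242,246,250,256): print(r,g[r,308:342].astype(int).tolist())
for r in (222,230):
    s=g[r,306:325]; w=np.clip(np.median(s)-30-s,0,None); c=(w*np.arange(306,325)).sum()/w.sum(); print('line',c,ray(d,(c,r),.056))
print(ray(d,(314,242),.056),ray(d,(316,242),.056))
E
```

```text
222 [184, 184, 183, 161, 93, 38, 33, 34, 56, 116, 164, 181, 183, 183, 183, 183, 185, 183, 184, 183, 181, 184, 184, 183, 184, 184, 183, 184, 183, 183, 184, 184, 181, 183]
226 [183, 183, 182, 160, 94, 37, 32, 33, 57, 114, 162, 181, 183, 183, 183, 183, 182, 182, 182, 183, 183, 183, 182, 183, 182, 183, 182, 183, 182, 183, 183, 182, 182, 182]
230 [181, 181, 178, 159, 92, 33, 34, 35, 44, 90, 145, 175, 180, 180, 179, 180, 180, 179, 179, 180, 179, 179, 180, 178, 178, 178, 180, 179, 179, 179, 178, 179, 179, 179]
234 [181, 180, 178, 158, 95, 39, 33, 35, 43, 93, 148, 177, 181, 180, 180, 179, 180, 180, 179, 179, 180, 180, 180, 179, 180, 180, 179, 180, 179, 178, 181, 179, 179, 178]
236 [180, 182, 178, 161, 100, 42, 33, 34, 47, 92, 145, 175, 179, 178, 178, 178, 178, 178, 178, 177, 178, 178, 178, 177, 177, 177, 178, 178, 178, 177, 178, 177, 177, 177]
238 [180, 180, 178, 160, 101, 45, 34, 29, 41, 59, 83, 96, 98, 98, 96, 98, 95, 97, 97, 98, 97, 97, 97, 97, 96, 96, 95, 96, 96, 97, 96, 95, 95, 97]
240 [180, 181, 180, 161, 102, 44, 34, 35, 45, 57, 65, 60, 62, 60, 55, 58, 59, 58, 58, 57, 58, 59, 60, 58, 59, 64, 64, 67, 65, 68, 70, 69, 69, 71]
242 [182, 181, 179, 160, 103, 44, 31, 37, 47, 62, 68, 64, 65, 63, 65, 65, 62, 61, 64, 62, 61, 63, 63, 64, 66, 78, 101, 118, 120, 121, 121, 119, 122, 120]
246 [180, 182, 180, 162, 101, 43, 31, 35, 41, 55, 62, 64, 64, 65, 65, 63, 63, 64, 65, 66, 64, 65, 66, 64, 63, 68, 92, 119, 125, 123, 124, 124, 125, 124]
250 [182, 183, 182, 163, 102, 43, 32, 38, 45, 57, 65, 64, 64, 65, 64, 65, 64, 65, 63, 64, 64, 63, 65, 64, 63, 60, 63, 71, 76, 75, 75, 81, 99, 120]
256 [182, 183, 181, 165, 119, 53, 15, 27, 42, 61, 64, 62, 64, 62, 65, 66, 66, 63, 65, 64, 62, 65, 64, 66, 63, 61, 62, 68, 75, 77, 77, 77, 77, 78]
line 314.3448905109489 [0.54807573 0.17314132 0.056     ]
line 314.49733570159856 [0.54414818 0.17307491 0.056     ]
[0.53815315 0.17332311 0.056     ] [0.53815957 0.17236024 0.056     ]
```

```bash
python3 - <<'E'
from h import *
def st(t): o=get_obs(); print(t,round(o['time_s'],2),o['position'].round(4),np.round(o['wrist_force'],1),round(o['gripper_width'],4),np.round(o['grip_force'],1))
o=get_obs()
bot.servo_line([.5158,.1699,.092],velocity=.01); bot.dwell(.2); st('slid')
d=snap('wrist','w3.png'); g=cv2.cvtColor(d['frame'],cv2.COLOR_RGB2GRAY).astype(float)
for r in (226,232,236,240,242,246): print(r,g[r,306:326].astype(int).tolist())
for r in (222,230):
    s=g[r,302:325]; w=np.clip(np.median(s)-30-s,0,None); c=(w*np.arange(302,325)).sum()/w.sum(); print('line',c,ray(d,(c,r),.056))
E
```

```text
slid 7.14 [0.5162 0.1689 0.0927] [ 0.9 -8.5  7.3] 0.0074 40.4
226 [183, 183, 183, 183, 184, 183, 183, 166, 116, 57, 36, 35, 41, 77, 138, 177, 184, 182, 182, 182]
232 [180, 180, 181, 181, 180, 181, 179, 165, 118, 59, 35, 34, 38, 77, 137, 177, 181, 180, 181, 180]
236 [181, 181, 181, 180, 180, 181, 178, 164, 116, 56, 33, 33, 37, 77, 135, 173, 179, 178, 177, 178]
240 [181, 181, 182, 181, 181, 181, 180, 165, 118, 59, 42, 57, 62, 59, 59, 59, 56, 56, 59, 58]
242 [181, 181, 181, 181, 181, 182, 180, 165, 118, 59, 47, 61, 68, 67, 65, 63, 66, 61, 66, 63]
246 [181, 181, 182, 181, 181, 180, 180, 166, 117, 56, 40, 54, 62, 65, 64, 64, 64, 63, 65, 66]
line 316.7037037037037 [0.54806645 0.17314529 0.056     ]
line 316.8178571428571 [0.54413879 0.17308952 0.056     ]
```

The outer face is now at column 316.4 against the line centre at 316.8, within about 0.3 mm, and the TCP position agrees (0.1729 against 0.1731). Next I take off the load, release, lift and check, then go over the key.

```bash
cat >> h.py <<'E'
from scipy.spatial.transform import Rotation as R
S=np.array([.5163,-.0015])
def keypose(a,z=.118,r=.09): return [S[0]+r*np.cos(a),S[1]+r*np.sin(a),z],(R.from_euler('z',a+np.pi)*R.from_quat([1,0,0,0])).as_quat()
def st(t): o=get_obs(); print(t,round(o['time_s'],2),o['position'].round(4),np.round(o['wrist_force'],1),np.round(o['ft_torque'],2),round(o['gripper_width'],4),np.round(o['grip_force'],1)); return o
E
python3 - <<'E'
from h import *
bot.servo_line([.5158,.1689,.092],velocity=.01); st('relaxed')
hand.move_gripper(0.03); bot.servo_line([.5158,.1689,.2],velocity=.15); st('up')
d=snap('wrist','w4.png'); g=cv2.cvtColor(d['frame'],cv2.COLOR_RGB2GRAY).astype(float)
cv2.imwrite('pics/w4c.png',cv2.resize(d['frame'][150:270,240:400],None,fx=4,fy=4,interpolation=cv2.INTER_CUBIC)[:,:,::-1])
print('line px',proj(d,[.545,.1731,.056]),'edge',proj(d,[.541,.1729,.056]))
hand.move_gripper(0.045)
p,q=keypose(-.06,.2); print(kinematics.solve_ik(p,q)); bot.reach(p,q); st('key hover'); d=snap('wrist','w5.png')
h=cv2.cvtColor(d['frame'],cv2.COLOR_RGB2HSV); m=cv2.inRange(h,(100,120,40),(130,255,255))
b=cv2.boxPoints(cv2.minAreaRect(cv2.findNonZero(m))); print([ray(d,x,.12).round(4) for x in b])
E
```

```text
relaxed 7.44 [0.5162 0.1688 0.0927] [-1.3 -1.9  6. ] [-0.28  0.1  -0.01] 0.0076 40.3
up 8.66 [0.5153 0.1687 0.1992] [ 0.2 -0.8  0. ] [ 0.01 -0.04  0.  ] 0.03 0.0
line px [319.5769268 190.1190453] edge [319.82594079 195.31914897]
[-1.38522362e-02  3.72959464e-01  1.72026368e+00 -4.44089210e-16
  1.04836951e+00 -1.52464856e+00]
key hover 11.87 [ 0.6061 -0.0068  0.2   ] [ 0.6  0.3 -0.6] [ 0.03 -0.04  0.  ] 0.0445 0.0
[array([ 0.5502, -0.0104,  0.12  ]), array([0.551 , 0.0033, 0.12  ]), array([ 0.6436, -0.0013,  0.12  ]), array([ 0.6427, -0.0168,  0.12  ])]
```

View pics/w4c.png

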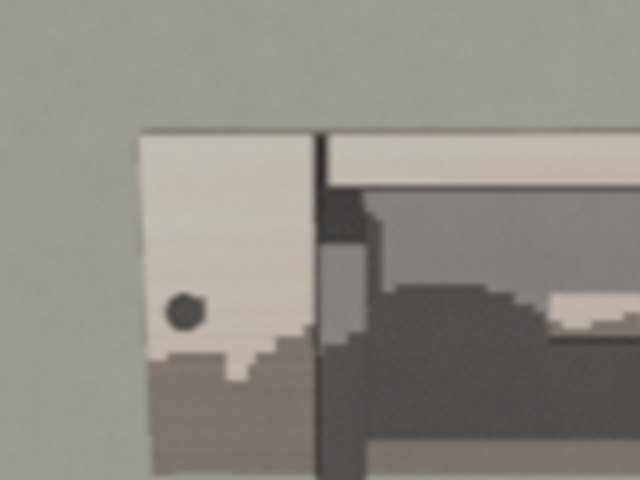

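View pics/w5.png

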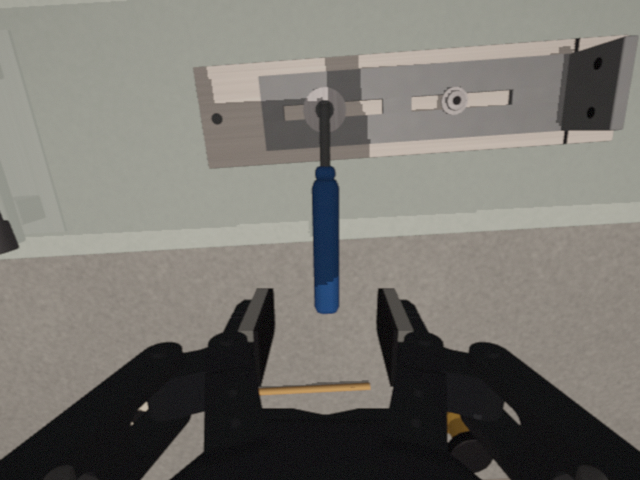

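The crop shows the pen line at crop x 315–328 with the upright's outer face at about x=320, so the bracket is still on its line. The wrist view shows the handle centred between the fingers at column 326 with the screw at (325,110). Now I grip the key and turn it, reading the torque about the screw.

```bash
cat > turn.py <<'E'
from h import *
def torque(F0,M0,n=4):
    T=[]
    for _ in range(n):
        bot.dwell(.02); o=get_obs(); F=o['wrist_force']-F0; M=o['ft_torque']-M0; r=o['position'][:2]-S
        T.append([r[0]*F[1]-r[1]*F[0]+M[2], M[2], np.arctan2(r[1],r[0]), np.hypot(*F)if 0 else np.linalg.norm(F)])
    return np.mean(T,0)   # + = clockwise resistance
E
python3 - <<'E'
from turn import *
a=-.0585
p,q=keypose(a,.2); o=get_obs(); F0,M0=o['wrist_force'],o['ft_torque']
p,q=keypose(a); bot.servo_line(p,q,.12); hand.move_gripper(0.0,40); o=st('gripped'); print(torque(F0,M0).round(3))
np.savez('tare.npz',F0=F0,M0=M0)
n=0; k=0
while a>-1.75 and get_obs()['time_s']<40:
    a-=.03; p,q=keypose(a); bot.servo_line(p,q,.05); t=torque(F0,M0,3); n+=1
    if n%4==0 or t[0]>.3: print(round(a,3),t.round(3))
    if t[0]>.45: break
st('end')
E
```

```text
gripped 13.12 [ 0.6068 -0.0069  0.1187] [ 1.3 -0.8  3.2] [-0.16 -0.1   0.12] 0.0151 44.6
[ 0.09   0.053 -0.059  2.987]
-0.178 [-0.036 -0.032 -0.178  6.517]
-0.298 [ 0.037 -0.073 -0.297  6.087]
-0.419 [-0.069 -0.144 -0.416  6.149]
-0.539 [ 0.032 -0.138 -0.535  5.946]
-0.659 [-0.03  -0.205 -0.654  5.945]
-0.779 [ 0.036 -0.231 -0.773  6.629]
-0.809 [ 0.586  0.131 -0.799  6.873]
end 20.68 [ 0.5795 -0.0665  0.1185] [4.2 0.6 5.2] [ 0.28 -0.78  0.21] 0.0149 45.0
```

The screw bit at a heading of about -0.80. I continue in smaller steps.

```bash
python3 - <<'E'
from turn import *
z=np.load('tare.npz');F0,M0=z['F0'],z['M0']; a=-.8085
while a>-1.15:
    a-=.02; p,q=keypose(a); bot.servo_line(p,q,.03); t=torque(F0,M0,5); o=get_obs()
    print(round(a,3),t.round(3),(o['wrist_force']-F0).round(1))
    if t[0]>1.08: break
bot.dwell(.3); print(torque(F0,M0,5).round(3)); st('end')
E
```

```text
-0.829 [ 0.662  0.153 -0.818  7.471] [5.6 2.5 4.9]
-0.849 [ 0.677  0.175 -0.837  7.194] [6.4 2.4 3.3]
-0.869 [ 0.714  0.161 -0.857  7.288] [5.8 1.6 3.5]
-0.889 [ 0.75   0.191 -0.876  7.386] [5.5 2.2 3.5]
-0.909 [ 0.839  0.238 -0.896  7.753] [6.1 2.3 3. ]
-0.929 [ 0.842  0.215 -0.915  7.794] [7.3 2.2 2.2]
-0.949 [ 0.904  0.27  -0.935  7.855] [6.4 2.2 2.1]
-0.969 [ 0.976  0.31  -0.954  7.931] [6.3 2.4 2.8]
-0.989 [ 0.974  0.341 -0.973  7.651] [7.2 2.6 3.1]
-1.009 [ 1.049  0.359 -0.993  8.108] [6.1 2.8 1.8]
-1.029 [ 1.121  0.385 -1.012  8.491] [7.7 3.3 2.4]
[ 1.128  0.407 -1.012  8.356]
end 24.73 [ 0.5643 -0.0782  0.1185] [6.9 1.3 2.5] [ 0.54 -1.23  0.47] 0.0155 45.2
```

The slope is 2.4 N m/rad against the stated 2.5, so the torque reading is credible. One last step to about 1.2 N m, then I relax, release and check.

```bash
python3 - <<'E'
from turn import *
z=np.load('tare.npz');F0,M0=z['F0'],z['M0']; a=-1.0285
for _ in range(2):
    a-=.015; p,q=keypose(a); bot.servo_line(p,q,.02); bot.dwell(.1); t=torque(F0,M0,6); print(t.round(3))
    if t[0]>1.17: break
a+=.015; p,q=keypose(a); bot.servo_line(p,q,.02); print('relaxed',torque(F0,M0).round(3))
hand.move_gripper(.045); p,q=keypose(a,.25); bot.servo_line(p,q,.15); st('up')
bot.reach([0.47,.12,.3],[1,0,0,0]) if kinematics.solve_ik([0.47,.12,.3],[1,0,0,0]) is not None else None
snap('wrist','w6.png'); snap('top','t6.png'); st('view')
E
```

```text
[ 1.153  0.429 -1.026  8.339]
[ 1.272  0.469 -1.04   9.005]
relaxed [ 0.943  0.294 -1.028  7.586]
up 27.38 [ 0.561  -0.0792  0.2491] [-0.2  0.  -0.1] [ 0.   -0.04 -0.01] 0.045 0.0
view 29.61 [0.4701 0.1198 0.2999] [-0.3  0.1  0. ] [-0.   -0.05 -0.05] 0.045 0.0
```

View pics/w6.png

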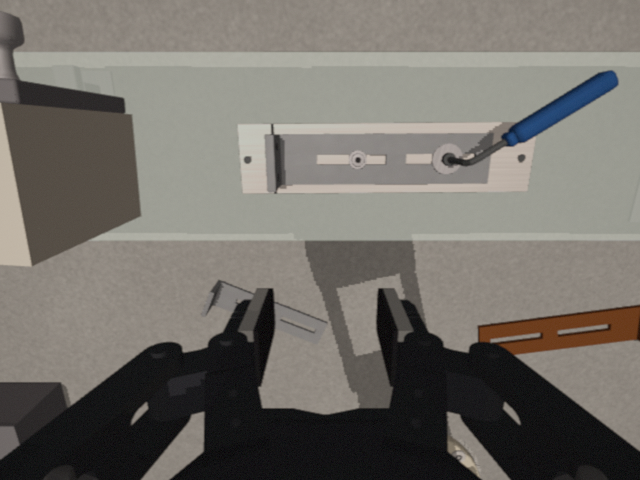

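The picture shows the gripper clear, the key turned to heading about -1.04, and the line at column 272 coming out just at the upright's outer face (columns 265–278). A last numeric check of the line and the outer edge, then I hand in.

```bash
python3 - <<'E'
from h import *
d=np.load('pics/w6.npz'); g=cv2.cvtColor(d['frame'],cv2.COLOR_RGB2GRAY).astype(int)
for r in (128,187,150,170): print(r,g[r,258:284].tolist())
for r in (128,187,):
    s=g[r,264:281]; w=np.clip(np.median(s)-30-s,0,None); c=(w*np.arange(264,281)).sum()/w.sum(); print('line',c,ray(d,(c,r),.056))
i=np.interp(0,[0,1],[0,1])
for r in (150,170):
    s=g[r,258:272]; j=np.argmin(np.diff(s)); print('top outer edge',j+258.5,ray(d,(j+258.5,r),.108))
E
```

```text
128 [193, 194, 194, 194, 194, 194, 194, 194, 193, 194, 193, 192, 173, 110, 71, 124, 172, 191, 193, 193, 193, 193, 192, 193, 192, 192]
187 [187, 187, 187, 187, 185, 186, 186, 186, 173, 151, 137, 136, 136, 136, 136, 137, 129, 108, 64, 61, 89, 115, 117, 118, 117, 119]
150 [191, 191, 191, 191, 190, 190, 179, 152, 136, 137, 139, 140, 141, 144, 139, 121, 79, 53, 46, 45, 48, 54, 65, 80, 83, 86]
170 [189, 189, 189, 188, 189, 189, 188, 174, 148, 135, 136, 138, 138, 138, 139, 135, 114, 73, 50, 53, 51, 50, 57, 67, 78, 81]
line 271.92391304347825 [0.54596968 0.17293201 0.056     ]
line 276.75961538461536 [0.48704305 0.1703811  0.056     ]
top outer edge 264.5 [0.52722989 0.17275406 0.108     ]
top outer edge 265.5 [0.51000588 0.17270613 0.108     ]
```

```bash
python3 -c "
from h import *
print(hand_in())"
```

```text
the job is handed in; nothing more can be done
None
```

I slid the bracket to within about 0.2 mm of the pen line and tightened the clamp screw to about 1.2 N m (last reading 1.27, below the 1.45 over-tight limit). I then released everything and handed in the job at about 30 s.

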